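# Press a ball bearing home into its hub with the drift

## Task

Set the ball bearing level in the mouth of the upward-facing bore of the grey bearing hub and let go of it; then take the press drift and with its foot push the bearing straight down the tight bore until it is fully home on the shoulder, stopping gently as soon as you feel the push rise firmly (never more than about 45 N). Then hang the drift by its collar in the slot of the fork holder and let go. Leave the gear, the flanged hub part and the spray can where they are.

Things in the scene. Friction and masses are not known exactly. Their poses are not given: they have to be found in the camera images.
- bearing: the ball bearing: plain steel ring, 62 mm outer, about 25 mm inner diameter, 16 mm high, lying flat on the bench, with smooth faces and a black seal; origin on its axis at its underside, z up along the axis. Gear and flanged hub part have similar size and colour, and the three may lie in each other's places
- housing: the grey bearing hub, bolted to the bench: base 150 x 116 x 12 mm with four bolts, on it a round boss, 100 mm in diameter, its rim 48 mm above the bench; origin on the bore axis at the bench, z up. The bore opens upward: a conical lead-in narrows from 73 mm at the rim to 64 mm 6 mm below it, then the bore is 64 mm wide
- bore_mouth (a point): centre of the bore at the rim of the boss, 48 mm above the bench; z up. Four steel spring strips in the bore wall make the tight fit: the bearing first rests on them, its underside 10 to 14 mm below the rim; the push past them peaks at 10 to 17 N, then falls to about 5 N, and they hold it where it is left
- shoulder_face (a point): centre of the shoulder's upper face down in the bore, on which the bearing's underside must finally rest and where the push rises steeply; z up. Its depth differs from hub to hub, 23 to 32 mm below the rim, so it is best felt by force
- drift: the press drift, a turned aluminium tool standing upright on the bench, 135 mm high, about 0.4 kg: foot disc 56 mm in diameter with flat underside, 16 mm high, tapering to the stem at 20 mm; stem of 26 mm diameter; collar of 48 mm diameter from 70 to 78 mm; dark round handle of 28 mm diameter from 78 to 135 mm; origin at the centre of the foot's underside, z up along the tool
- drift_collar (a point): point on the drift's axis at the underside of its collar, 70 mm above the foot's underside
- fork: the dark steel fork holder, bolted to the bench: a level plate 66 mm wide, upper face 95 mm above the bench, with a slot 32 mm wide, open toward the fork's own -x; the arms end 35 mm from the seat, with a 5 mm high lip on each tip. Its back post (+x) is no higher than the plate; a foot plate 8 mm thick lies below. Origin on the bench under the seat, x along the slot to its closed end, z up
- fork_seat (a point): the seat in the middle of the slot at the level of the plate's upper face, where the collar's underside must rest (play about 4 mm along, 3 mm across); x points to the closed end, 17 mm on. The drift's stem slides in from -x with the collar above the lips (inner face 30 mm from the seat), then is lowered until the collar rests on the arms
- gear: bystander: steel spur gear, 64 mm diameter, 21 mm high, lying on the bench; origin at the centre of its underside
- hub: bystander: steel flanged hub part, 70 mm diameter, 35 mm high; origin at the centre of its underside
- spray_can: bystander: spray can standing upright, 58 mm diameter, 217 mm high; origin at the centre of its underside
Not all that is in view belongs to the job. Several things look just like the drift: the one meant starts farthest to the robot's left.

How it is judged:
By the outcome, as a careful person would: the job done as asked, in the order asked, and still so for the second after the job is handed in, with the robot touching nothing.
It also fails if it takes over 58 s, if anything falls off the work surface, if the arm or the gripper's body presses on something with over 40 N, if the wrist force passes 120 N, or if a joint passes its speed limit or range.

## Robot

A 6-joint arm with a two-finger parallel gripper is mounted at the origin on a cart in front of the work surface, level with it; the furniture and walls round the work are solid. World frame = base frame: x ahead of the robot, y to its left, z up, the work surface at z = 0. Lengths are in mm, angles in degrees, forces in N, time in s.
With the tool pointing down it reaches from about 350 to 725 mm from the base axis. Payload 4.3 kg.
Tool frame: the origin (TCP) lies midway between the tips of the shut fingers; the grasp point (between the pads) lies r.tcp_to_grasp behind it (r.tcp_to_grasp is the distance from the TCP to the grasp point, in mm); z points along the fingers, y is the line along which they close (so a half turn about z gives the same grasp; the last joint's range is limited). The gripper opens to 85 mm and grips with 20 to 120 N. Pads are 22 mm wide; open, the fingers measure 114 mm over their backs; the gripper's body (76 mm by 85 mm) begins 54 mm behind the grasp point. The pads swing forward as they close: fully open they stand 13 mm farther back than shut.
Start: joints at [-81.606, 21.618, 4.641, 73.018, 0, 83.68], TCP at [146.052, -556.18, 231.329] pointing down, gripper open.
Joint ranges: [-156.06, 156.06], [-48.1, 94.91], [-58.44, 69.94], [-101.28, 121.22], [-78.64, 73.56], [-180, 180]. Speed limits (degrees/s): [147.25, 147.25, 180, 180, 180, 180].

## Interface

Orientations are given as a 3x3 rotation matrix whose columns are the frame's x, y, z axes.
In Python, from plant import r gives the robot as it stands. Calls block until the motion is done:
- r.move_ptp(position, orientation): joint-space move of the TCP to a pose.
- r.servo_line(position, frame=None, feed=150): straight line of the TCP; frame=None keeps the orientation; feed is the mean speed in mm/s.
- r.movej(angles): joint-space move.
- r.move_gripper(opening, newtons=None): finger opening in mm; newtons is the grip in N (None keeps the last); returns when the fingers have stopped.
- r.sleep(seconds).
- r.inverse_kinematics(position, orientation): joint angles nearest the present ones, or None.
- r.observe(): the state.
- r.read_camera(name): name is "side" or "top"; returns a dict with "pixels" (400x640x3 uint8, blue, green, red), "K" (3x3 intrinsics, pixels), "R" (3x3) and "t" (3): a world point X has camera coordinates R X + t. Camera axes: x right, y down, z forward; pixel columns grow to the right and rows downward; lengths in mm; the calibration is good to about 2 mm. A picture is of the moment at which its call begins. There is no depth.
A pose or a line that the arm cannot do raises r.IKError and nothing moves.
- r.close_job(): hands the job in; it is judged then, once.
Trained networks look in the newest picture that a camera, given by its name, has taken for a name from the list of things; names that differ only in an ending like _2 or _b are one class to them, and where a whole thing is asked for, a point or a joint stands for the part that bears it (a point fixed in the world has none). Each returns a list of dicts, best first, with "score" (0 to 1); they miss things now and then, are a little off and sometimes report something else, mostly with a low value. They report only what shows in the picture. A call takes as long as a camera call. They do not tell look-alikes from the thing itself.
- r.spot_in(camera, thing): "location" ([x, y, z] in mm, in the coordinates of the camera as it stood for that picture, good to about 4 mm: the middle of the surface that is visible of it).
- r.outline_of(camera, thing): "mask" (400x640 bool, what is visible of it).
The state is a dict: "clock": time; "joint_positions": joint angles; "qd": joint speeds; "joint_torque": joint torques, N m; "ee_pos": TCP position; "ee_rot": TCP orientation; "wrist_force": force on the tool from outside, world axes, zero at the start; "moment": the same for the moment, N m; "width": finger opening in mm; "finger_force": force on a finger pad.
Only numpy, scipy, OpenCV 4.12 (cv2) and the standard library are available. Lean on these libraries where they do the work, as an engineer would, in place of code of your own. Each camera call takes 0.05 s, during which the arm holds its last target. There are 200 camera calls.

## Working session

There is one attempt and no reset: what is moved stays moved. The work goes in short steps, each a Python script; the robot and the scene stay as the last script left them, time stands still between calls to the robot, and variables do not carry over. Pictures are saved under pics/ and viewed, at most 10 in all, crops included, and the job is handed in when it is done.

```bash
ls; mkdir -p pics; cat > h.py <<'E'
import numpy as np, cv2
from plant import r
def cam(n):
    return r.read_camera(n)
def w(c,p): return c['R'].T@(np.array(p)-c['t'])
def px(c,X):
    p=c['K']@(c['R']@np.array(X,float)+c['t']); return p[:2]/p[2]
def ray(c,u,v,z):
    d=c['R'].T@np.linalg.inv(c['K'])@np.array([u,v,1.]); o=-c['R'].T@c['t']
    return o+d*(z-o[2])/d[2]
E
python3 - <<'E'
from h import *
for n in ('top','side'):
    c=cam(n); cv2.imwrite(f'pics/{n}0.png',c['pixels']); print(n,'at',np.round(-c['R'].T@c['t']),c['K'][0,0])
    for t in ('bearing','housing','drift','fork','gear','hub','spray_can'):
        for d in r.spot_in(n,t)[:4]:
            X=w(c,d['location']); print(t,round(d['score'],2),np.round(X),np.round(px(c,X)))
o=r.observe();print(o['clock'],r.tcp_to_grasp,o['ee_rot'],o['wrist_force'])
E
```

```text
pics
top at [ 329.  -26. 1191.] 479.4756677216047
bearing 0.73 [ 636. -141.   17.] [375. 131.]
housing 0.7 [469.  18.  14.] [311. 197.]
drift 0.93 [ 283. -235.   74.] [418. 276.]
drift 0.78 [429. 187.  76.] [237. 210.]
drift 0.78 [ 429. -149.   78.] [381. 211.]
drift 0.56 [ 318. -116.   77.] [367. 260.]
fork 0.57 [611. 194.  91.] [236. 132.]
gear 0.88 [ 606. -280.   14.] [431. 144.]
gear 0.53 [609. 194.  89.] [236. 133.]
hub 0.61 [ 457. -273.   11.] [428. 203.]
spray_can 0.83 [624. -15. 194.] [324. 115.]
side at [392. 848. 653.] 414.7675662667765
bearing 0.7 [ 621. -136.   18.] [272. 200.]
housing 0.8 [483.  44.  23.] [312. 241.]
drift 0.98 [ 285. -234.   80.] [391. 173.]
drift 0.96 [ 434. -139.   69.] [338. 189.]
drift 0.89 [ 322. -110.   69.] [379. 198.]
drift 0.7 [434. 212.  73.] [326. 274.]
fork 0.77 [621. 202.   9.] [240. 286.]
gear 0.7 [ 606. -267.   14.] [285. 180.]
spray_can 0.57 [634.  11. 122.] [252. 196.]
0.8 18.700000000000003 [[ 9.67216744e-01  2.53952297e-01  2.74277110e-05]
 [ 2.53952297e-01 -9.67216729e-01 -1.71676782e-04]
 [-1.70691720e-05  1.73013988e-04 -9.99999985e-01]] [0.15438265 0.3124998  0.28101054]
```

View pics/top0.png

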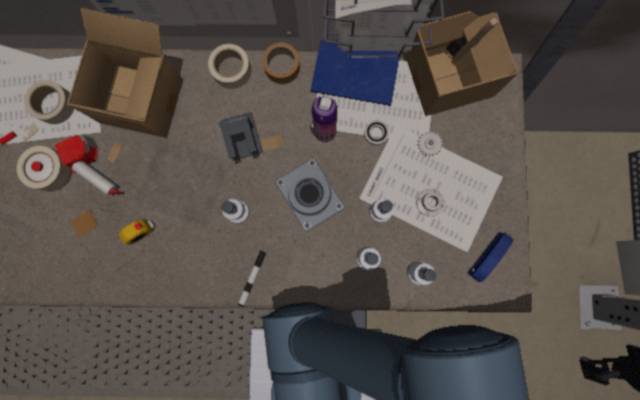

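View pics/side0.png

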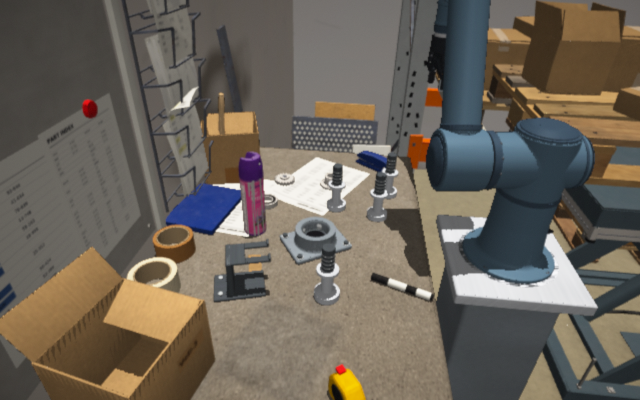

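```bash
python3 - <<'E'
import cv2
a=cv2.imread('pics/top0.png')[95:235,200:460]; cv2.imwrite('pics/topc.png',cv2.resize(a,None,fx=3,fy=3,interpolation=2))
E
```

```text
(no output)
```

View pics/topc.png

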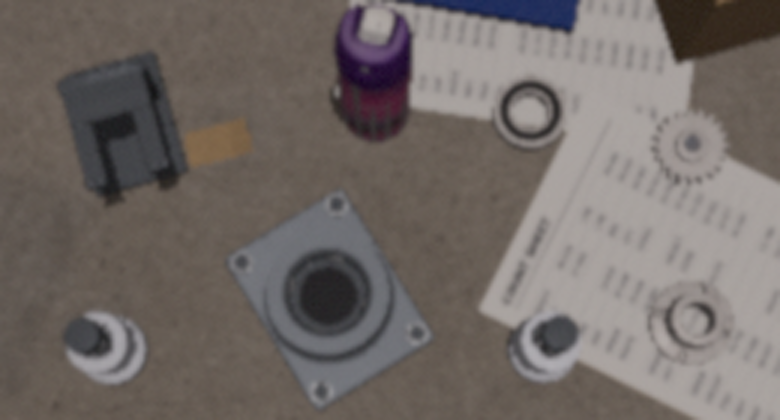

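The top view shows the bearing at (376,132), gear (431,144), flanged hub (431,203), housing (310,193), target drift (236,210), and the fork at (240,137), its slot opening toward the robot with yaw of about +15°. The side view shows the same layout with the can at (253,195). Next I'll refine by fitting silhouettes.

```bash
cat > fit.py <<'E'
from h import *
from scipy.optimize import minimize
def cyl(x,y,d,z0,z1):
    a=np.linspace(0,2*np.pi,40); c=np.c_[x+d/2*np.cos(a),y+d/2*np.sin(a)]
    return np.r_[np.c_[c,0*a+z0],np.c_[c,0*a+z1]]
def draw(c,parts,S=4):
    m=np.zeros((400*S,640*S),np.uint8)
    for P in parts:
        q=P@c['R'].T+c['t']; q=q@c['K'].T; q=(q[:,:2]/q[:,2:]+.5)*S-.5
        cv2.fillConvexPoly(m,cv2.convexHull(np.round(q).astype(np.int32)),255)
    return cv2.resize(m,(640,400),interpolation=cv2.INTER_AREA)/255.
def fit(c,mask,f,x0):
    M=cv2.GaussianBlur(mask.astype(float),(0,0),1)
    g=lambda p:((cv2.GaussianBlur(draw(c,f(*p)),(0,0),1)-M)**2).sum()/M.sum()
    s=minimize(g,x0,method='Nelder-Mead',options=dict(initial_simplex=np.array([x0]+[np.array(x0)+12*e for e in np.eye(len(x0))]),xatol=.1,maxiter=120))
    return s.x,s.fun
def best(n,thing,c,xy,z):
    u=px(c,[*xy,z]); L=r.outline_of(n,thing)
    return min((d['mask'] for d in L),key=lambda m:np.hypot(*(np.argwhere(m).mean(0)[::-1]-u)))
drift=lambda x,y,z=0:[cyl(x,y,56,z,z+16),cyl(x,y,26,z+16,z+70),cyl(x,y,48,z+70,z+78),cyl(x,y,28,z+78,z+135)]
bearing=lambda x,y,z=0:[cyl(x,y,62,z,z+16)]
def housing(x,y,a):
    a=np.radians(a); R=np.array([[np.cos(a),-np.sin(a)],[np.sin(a),np.cos(a)]])
    b=np.array([[s*75,t*58] for s in(1,-1) for t in (1,-1)])@R.T+[x,y]
    return [np.r_[np.c_[b,[0]*4],np.c_[b,[12]*4]],cyl(x,y,100,12,48)]
E
python3 - <<'E'
from fit import *
for n in('top','side'):
    c=cam(n)
    for t,f,x0,z in(('bearing',bearing,(632,-139),8),('drift',drift,(430,199),70),('housing',housing,(465,10,30),20)):
        try: m=best(n,t,c,x0[:2],z); print(n,t,m.sum(),*np.round(fit(c,m,f,x0),2) if 0 else fit(c,m,f,x0))
        except ValueError: print(n,t,'none')
    if n=='top':
        a=c['pixels'][105:170,210:275]; cv2.imwrite('pics/fork.png',cv2.resize(a,None,fx=9,fy=9,interpolation=2))
E
```

```text
top bearing 405 [ 634.98712397 -144.57811069] 0.18055531642562422
top drift 492 [430.24535775 199.14218819] 0.01891343319136649
top housing 2360 [475.93337397  21.66800855  32.59917067] 0.19035060301038523
side bearing 156 [ 628.6517334  -146.19586182] 0.5940094199525423
side drift 1112 [432.22606897 199.64061666] 0.011096332132687464
side housing 1711 [479.47850846  17.76741756  33.92034782] 0.18785525083415514
```

View pics/fork.png

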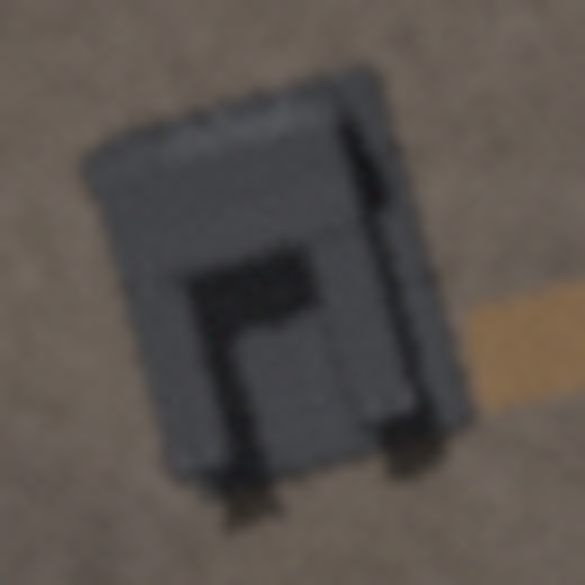

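```bash
cat > ov.py <<'E'
from fit import *
def ov(c,S,lines,crop):
    x0,y0,x1,y1=crop; im=cv2.resize(c['pixels'][y0:y1,x0:x1],None,fx=S,fy=S,interpolation=2)
    for P,col,cl in lines:
        q=np.array([px(c,p) for p in P]); q=(q-[x0,y0]+.5)*S-.5
        cv2.polylines(im,[np.round(q*8).astype(np.int32)],cl,col,1,cv2.LINE_AA,3)
    return im
def circ(x,y,d,z): return cyl(x,y,d,z,z)[:40]
def forkl(x,y,a):
    a=np.radians(a);R=np.array([[np.cos(a),-np.sin(a)],[np.sin(a),np.cos(a)]])
    f=lambda L:np.c_[np.array(L,float)@R.T+[x,y],[95]*len(L)]
    return f([(17,33),(-35,33),(-35,16),(17,16),(17,-16),(-35,-16),(-35,-33),(17,-33)])
E
python3 - <<'E'
from ov import *
c=cam('top')
pt=lambda q,z:ray(c,*((np.array(q)+.5)/9-.5+[210,105]),z)
e=pt((250,265),95); t=pt((303,456),95); d=(e-t)/np.linalg.norm(e-t)
s=e-17*d; a=np.degrees(np.arctan2(d[1],d[0])); print('fork',s,a,np.linalg.norm(e-t))
h=(467,11); print('bear px ray',ray(c,376,132,16))
im=ov(c,6,[(forkl(s[0],s[1],a),(0,255,255),False)],(205,100,280,175))
im2=ov(c,6,[(circ(*h,100,48),(0,255,0),True),(circ(*h,73,48),(0,255,255),True)],(270,155,350,235))
m=r.outline_of('top','housing')[0]['mask'];print('housing mask centroid',np.argwhere(m).mean(0)[::-1], px(c,[*h,48]))
b=(635,-144.6)
im3=ov(c,6,[(circ(*b,62,16),(0,255,0),True),(circ(*b,25,16),(0,255,0),True)],(355,110,400,155))
im2=im2[:450];im3=cv2.copyMakeBorder(im3,0,450-270,0,0,0)
o=np.hstack([im,im2[:,:],im3]);o=cv2.resize(o,None,fx=.66,fy=.66) if o.shape[1]>800 else o
cv2.imwrite('pics/ov1.png',o[:,:800])
E
```

```text
fork [589.01651179 184.27521186  95.        ] 17.12769716670892 52.723259361067974
bear px ray [ 634.49055695 -143.02855536   16.        ]
housing mask centroid [309.51215352 194.61535181] [313.13379268 195.9931652 ]
```

View pics/ov1.png

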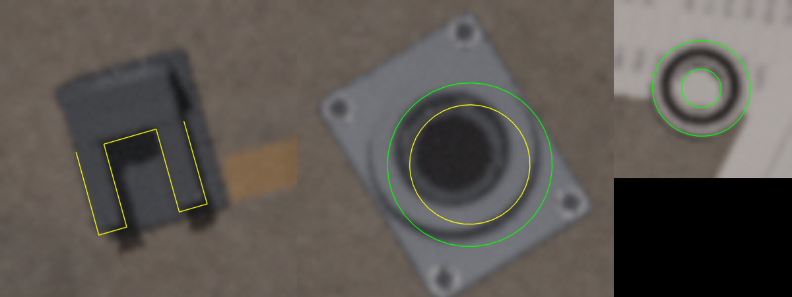

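```bash
python3 - <<'E'
from ov import *
c=cam('top'); h=ray(c,309.6,194.3,14)[:2]; print(h, [px(c,[*h,z]) for z in(0,48)])
L=[(circ(*h,100,48),(0,255,0),True),(circ(*h,73,48),(0,255,255),True),(circ(*h,64,42),(0,0,255),True)]
im=ov(c,7,L,(270,155,350,235))[:,60:460]
s=cam('side'); m=best('side','housing',s,h,20); print(fit(s,m,housing,(473,17,33)))
p=px(s,[*h,48]).astype(int); im2=ov(s,7,L,(p[0]-28,p[1]-40,p[0]+29,p[1]+40))[:,:400]
cv2.imwrite('pics/ov2.png',np.hstack([im,im2]))
E
```

```text
[475.20294717  20.90845524] [array([309.8110279 , 194.99086451]), array([309.06631452, 192.552817  ])]
(array([479.47289894,  18.10515121,  33.92565022]), np.float64(0.12519934902127816))
```

View pics/ov2.png

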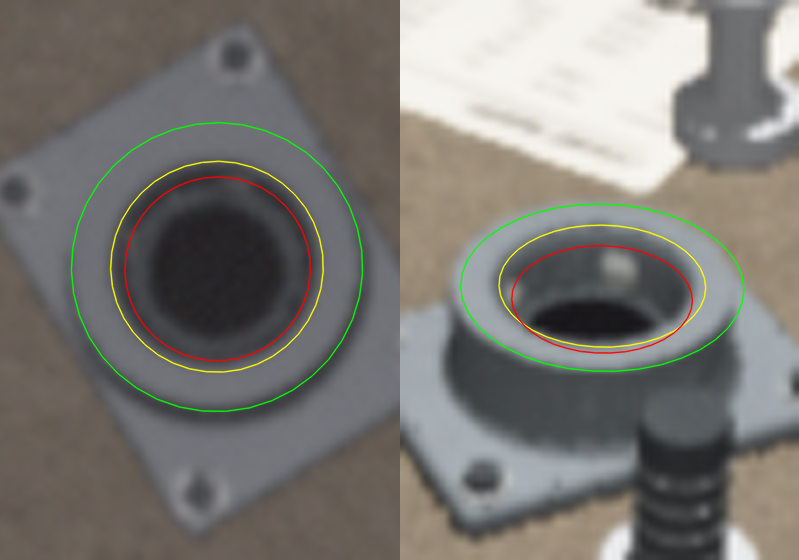

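```bash
cat > mv.py <<'E'
from ov import *
def down(yaw):  # tool y axis at yaw in world
    a=np.radians(yaw); y=np.array([np.cos(a),np.sin(a),0]); z=np.array([0,0,-1.]); return np.c_[np.cross(y,z),y,z]
B=np.array([636,-144.]);H=np.array([476.2,20.5]);D=np.array([431.2,199.3]);F=np.array([590,184.3]);FA=16.5
def st(s=''):
    o=r.observe();print(s,round(o['clock'],2),np.round(o['ee_pos'],1),'F',np.round(o['wrist_force'],1),'w',round(o['width'],1),'ff',o['finger_force']);return o
E
python3 - <<'E'
from mv import *
for y in (0,180):
    q=r.inverse_kinematics([*B,2],down(y)); print(y,q)
    q=r.inverse_kinematics([*H,60],down(y)); print(y,q)
Y=min((0,180),key=lambda y:abs(r.inverse_kinematics([*B,2],down(y))[5]))
print(Y)
R=down(Y)
r.move_gripper(85,60)
r.move_ptp([540,-144,230],R)
r.servo_line([*B,110],feed=200)
r.servo_line([*B,2.],feed=120); st('at')
r.move_gripper(50,60); st('grip')
r.servo_line([*B,40],feed=120); r.sleep(.2); st('up')
c=cam('side'); p=px(c,[*B,40]).astype(int)
cv2.imwrite('pics/g.png',cv2.resize(c['pixels'][p[1]-50:p[1]+50,p[0]-50:p[0]+50],None,fx=5,fy=5,interpolation=2))
E
```

```text
0 [-18.32807847  38.78582019  -2.25270772  48.96147209   0.
  71.67192153]
0 [ -5.16666263  17.89737177 -27.96870544  44.13392278   0.
  84.83333737]
180 [ -18.32807847   38.78582019   -2.25270772   48.96147209    0.
 -108.32807847]
180 [ -5.16666263  17.89737177 -27.96870544  44.13392278   0.
 -95.16666263]
0
at 5.68 [ 636.8 -144.3    3.1] F [ 0.5  0.4 -0.1] w 85.1 ff 0.0
grip 6.05 [ 637.1 -144.4    3.8] F [-1.   0.6  5.8] w 58.8 ff 64.04424571731397
up 6.72 [ 635.  -143.7   38.7] F [-0.2  0.3 -1.6] w 58.8 ff 64.69909897048638
```

View pics/g.png

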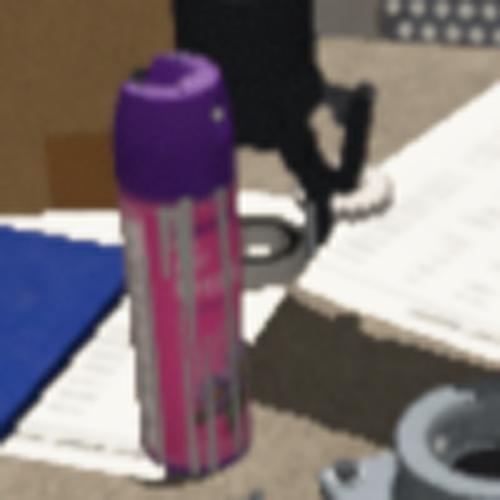

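The bearing is at crop (265,250) next to the finger at (315,235), half hidden by the can. I'll move over the hub for a clear view.

```bash
python3 - <<'E'
from mv import *
r.servo_line([*B,120],feed=200); r.servo_line([*H,120],feed=200); r.sleep(.2); o=st()
P=o['ee_pos']
c=cam('side'); p=px(c,[*H,100]).astype(int)
m=r.outline_of('side','bearing')
print([(d['score'],d['mask'].sum(),np.argwhere(d['mask']).mean(0)) for d in m])
L=[(circ(P[0],P[1],62,z),(0,255,0),True) for z in (118,134)]+[(circ(*H,73,48),(0,255,255),True)]
cv2.imwrite('pics/g2.png',np.hstack([ov(c,6,L[i:],(p[0]-33,p[1]-50,p[0]+33,p[1]+50)) for i in (0,2)]))
E
```

```text
8.82 [476.9  20.  120. ] F [ 0.1 -0.1 -1.9] w 58.8 ff 64.75615972297419
[(0.78, np.int64(390), array([201.82307692, 316.4       ]))]
```

View pics/g2.png

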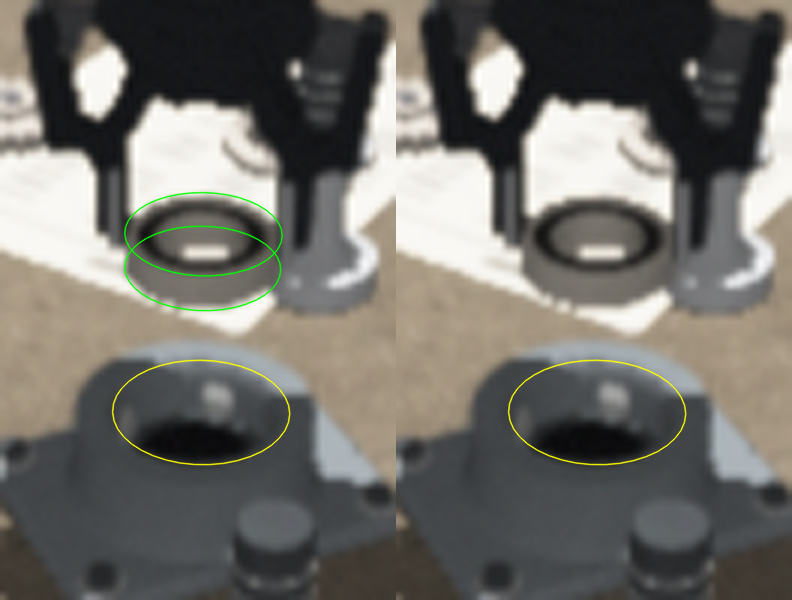

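The bearing hangs level between the fingers, with the tips about halfway up its side, centred over the bore at crop (200,412). I'll lower it under force watch and let go.

```bash
python3 - <<'E'
from mv import *
r.servo_line([*H,64],feed=100); b=st('pre')['wrist_force'][2]
z=64
while z>44.5:
    z-=1; r.servo_line([*H,z],feed=40); o=r.observe(); f=o['wrist_force']-[0,0,b]
    if np.abs(f).max()>4: print('contact',z,np.round(f,1)); break
st('low')
r.move_gripper(72); r.move_gripper(85); st('open')
r.servo_line([*H,110],feed=120)
r.servo_line([*(H+[-40,60]),190],feed=250)
c=cam('side'); p=px(c,[*H,55]).astype(int)
z=60
i1=ov(c,8,[(circ(*H,73,48),(0,255,255),True)],(p[0]-25,p[1]-25,p[0]+25,p[1]+25))
c=cam('top'); p=px(c,[*H,55]).astype(int); i2=ov(c,8,[(circ(*H,73,48),(0,255,255),True)],(p[0]-25,p[1]-25,p[0]+25,p[1]+25))
cv2.imwrite('pics/s.png',np.hstack([i1,i2])); st()
E
```

```text
pre 9.62 [476.5  20.5  64.3] F [ 0.2  0.6 -1.8] w 58.6 ff 64.75699086781333
low 14.62 [476.9  20.7  44.1] F [ 1.8  1.4 -1.4] w 58.9 ff 64.75739926742335
open 15.2 [476.1  20.5  44. ] F [ 0.3  0.4 -0.6] w 85.4 ff 0.0
 16.58 [435.7  79.9 188.3] F [-0.2  0.2 -0.1] w 84.7 ff 0.0
```

View pics/s.png

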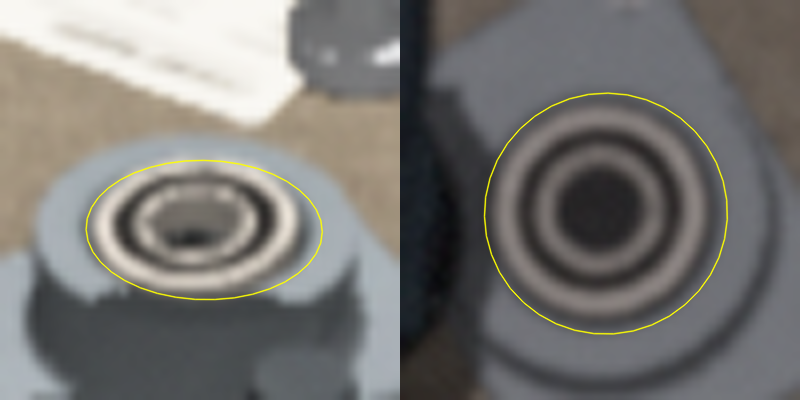

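The bearing sits level in the mouth, at crop (198,228) in the side view and (600,210) in the top view. On to the drift.

```bash
python3 - <<'E'
from mv import *
R=down(0)
r.servo_line([*D,190],feed=250); r.servo_line([*D,87.3],feed=130); st('at')
r.move_gripper(20,110); g=st('grip')
r.servo_line([*D,160],feed=150); 
H2=np.array([477.2,21.5])
r.servo_line([*H2,160],feed=200); r.sleep(.3); o=st('over'); P=o['ee_pos']; off=g['ee_pos'][2]
c=cam('side'); p=px(c,[*H2,120]).astype(int)
zf=P[2]-off; print('foot z',zf)
L=[(circ(P[0],P[1],d,zf+h),(0,255,0),True) for d,h in((56,0),(48,70))]
cv2.imwrite('pics/d.png',ov(c,6,L,(p[0]-50,p[1]-40,p[0]+50,p[1]+55)))
for n in('side','top'):
    c=cam(n); m=best(n,'drift',c,H2,zf+50); print(n,fit(c,m,lambda x,y,z:drift(x,y,z) if n=='side' else drift(x,y,zf),(P[0],P[1],zf)))
E
```

```text
at 18.15 [431.9 199.1  88. ] F [ 1.2 -0.5  1. ] w 85.2 ff 0.0
grip 18.73 [432.  199.5  87.9] F [0.5 0.3 3.1] w 26.0 ff 107.69559144973755
over 20.73 [477.1  22.1 160.1] F [ 0.1  0.3 -3.3] w 26.2 ff 108.21738123893738
foot z 72.16985952783592
side (array([482.54410827, -29.05838378,  40.36905515]), np.float64(0.025912161255738406))
top (array([368.04114054, -16.25236138, 143.76170746]), np.float64(1.8903910215442474))
```

View pics/d.png

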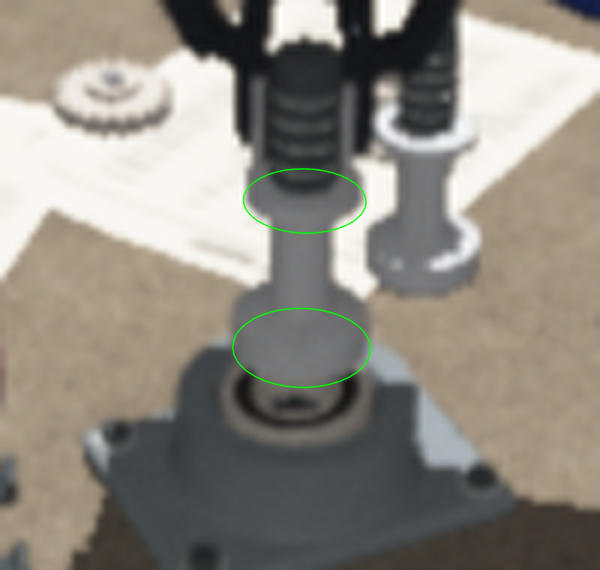

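The drift hangs upright in the gripper, its foot at crop (301,348) over the bearing at (297,400). Now I'll press it down under force watch.

```bash
python3 - <<'E'
from mv import *
H2=np.array([477.2,21.5])
r.servo_line([*H2,146],feed=60); r.sleep(.2); b=st('pre')['wrist_force'][2]
z=146; log=[]
while z>116:
    z-=1 if z>131 else .5
    r.servo_line([*H2,z],feed=40); o=r.observe(); f=o['wrist_force'][2]-b
    log.append((z,round(o['ee_pos'][2],1),round(f,1)))
    if f>24: break
print(log)
o=st('end'); print(o['wrist_force'][2]-b, o['moment'])
E
```

```text
pre 21.56 [477.4  21.5 146.2] F [ 0.1  0.9 -2.8] w 25.7 ff 108.22124004364014
[(145, np.float64(145.0), np.float64(0.4)), (144, np.float64(143.9), np.float64(-1.0)), (143, np.float64(142.9), np.float64(-1.3)), (142, np.float64(141.9), np.float64(-0.9)), (141, np.float64(140.9), np.float64(-0.1)), (140, np.float64(140.2), np.float64(1.4)), (139, np.float64(139.2), np.float64(4.2)), (138, np.float64(138.1), np.float64(5.3)), (137, np.float64(136.9), np.float64(6.1)), (136, np.float64(136.3), np.float64(7.9)), (135, np.float64(135.7), np.float64(10.5)), (134, np.float64(135.2), np.float64(13.0)), (133, np.float64(132.8), np.float64(1.9)), (132, np.float64(132.0), np.float64(2.5)), (131, np.float64(131.2), np.float64(4.2)), (130.5, np.float64(130.7), np.float64(5.4)), (130.0, np.float64(130.1), np.float64(5.7)), (129.5, np.float64(129.5), np.float64(6.5)), (129.0, np.float64(129.0), np.float64(5.7)), (128.5, np.float64(128.4), np.float64(5.5)), (128.0, np.float64(127.9), np.float64(5.6)), (127.5, np.float64(127.4), np.float64(6.3)), (127.0, np.float64(127.3), np.float64(8.4)), (126.5, np.float64(127.2), np.float64(12.8)), (126.0, np.float64(127.2), np.float64(15.8)), (125.5, np.float64(127.2), np.float64(19.0)), (125.0, np.float64(127.1), np.float64(23.5)), (124.5, np.float64(127.1), np.float64(27.7))]
end 28.56 [477.5  21.5 127.1] F [-6.6  0.8 24.9] w 25.6 ff 111.60786151885986
27.702547517929858 [ 0.03114053  1.714192   -0.01858204]
```

The bearing is home: the push rose steeply at 127.1 mm, about 25 mm below the rim, after the strip peak. Next I'll move to the fork, feel the slot to centre, and lower.

```bash
python3 - <<'E'
from mv import *
H2=np.array([477.2,21.5]); a=np.radians(FA); ux=np.array([np.cos(a),np.sin(a)]); uy=np.array([-ux[1],ux[0]])
r.servo_line([*H2,132],feed=60); r.servo_line([*H2,165],feed=150)
pre=F-100*ux
r.servo_line([*pre,165],feed=200); r.servo_line([*pre,127],feed=150); r.sleep(.2)
b=st('pre')['wrist_force']
def go(s,t,z=127,feed=60): 
    p=F+s*ux+t*uy; r.servo_line([*p,z],feed=feed); o=r.observe(); f=(o['wrist_force']-b); e=o['ee_pos'][:2]-F
    return f[:2]@ux,f[:2]@uy,f[2],e@ux,e@uy
print(np.round(go(-45,0,feed=120),1))
ok=True
for s in range(-38,1,6):
    q=go(s,0); print(s,np.round(q,1))
    if max(map(abs,q[:3]))>6: ok=False; break
if ok:
    lim={}
    for sg in(1,-1):
        for t in np.arange(1,6):
            q=go(0,sg*t)
            if abs(q[1])>3: break
        lim[sg]=q[4]; print('y',sg,t,np.round(q,1))
    tc=(lim[1]+lim[-1])/2
    go(0,tc)
    for s in range(1,8):
        q=go(s,tc)
        if abs(q[0])>3: break
    print('x',s,np.round(q,1)); print('tc',tc)
st('end')
E
```

```text
pre 30.62 [495.2 155.8 128.2] F [ 0.3  0.1 -3.6] w 25.8 ff 108.47811698913574
[ -1.1  -0.7   0.2 -45.6   0.1]
-38 [ -0.7   0.    0.5 -38.4   0. ]
-32 [  0.2  -0.8   1.  -31.9  -0. ]
-26 [ -0.9   0.7  -0.5 -25.8  -0. ]
-20 [ -0.4   0.3  -0.  -19.8  -0. ]
-14 [ -0.1   0.4  -0.4 -13.9  -0. ]
-8 [-0.7 -0.2  1.1 -7.9 -0. ]
-2 [-0.6 -0.5 -0.2 -1.9 -0. ]
y 1 5 [ 0.5 -1.9  0.1  0.   4.7]
y -1 3 [-1.   4.9  0.4 -0.1 -2. ]
x 7 [-2.6  0.5  2.1  6.2  1.4]
tc 1.3201904390845651
end 37.0 [595.6 187.4 126.8] F [-2.4 -0.2 -1.5] w 25.9 ff 108.56214165687561
```

```bash
python3 - <<'E'
from mv import *
a=np.radians(FA); ux=np.array([np.cos(a),np.sin(a)]); uy=np.array([-ux[1],ux[0]]); S=F+1.8*ux+1.2*uy
r.servo_line([*S,127],feed=60); r.servo_line([*S,116],feed=60); r.sleep(.1); b=st('116')['wrist_force'][2]
z=116
while z>108:
    z-=.6; r.servo_line([*S,z],feed=40); f=r.observe()['wrist_force'][2]-b
    if f>4: break
o=st('rest'); print(f)
if abs(o['ee_pos'][2]-113)<2.5:
    r.move_gripper(45); r.move_gripper(85); st('open')
    r.servo_line([*S,205],feed=150); st('clear')
    zf=25
    for n in('side','top'):
        c=cam(n)
        try: m=best(n,'drift',c,S,95); print(n,S,fit(c,m,lambda x,y:drift(x,y,25),tuple(S)))
        except ValueError: print('none')
E
```

```text
116 37.68 [591.4 186.  115.8] F [ 0.5  0.8 -3.4] w 26.0 ff 108.58405351638794
rest 39.18 [591.4 186.  112.9] F [-1.5 -0.6  1.8] w 26.0 ff 108.57595682144165
5.269963264520281
open 39.98 [591.4 186.  112.4] F [ 0.2 -0.5 -0. ] w 85.0 ff 0.0
clear 40.75 [590.9 185.9 204.1] F [-0.1 -0.2  0.2] w 85.0 ff 0.0
side [591.38505711 185.9618113 ] (array([592.01621308, 186.24150348]), np.float64(0.05981721064488031))
top [591.38505711 185.9618113 ] (array([589.23534312, 185.23821354]), np.float64(0.22498127736110785))
```

```bash
python3 -c "
from mv import *
r.servo_line([520,120,240],feed=200); print(r.close_job())"
```

```text
the job is handed in; nothing more can be done
None
```

The job is handed in at about 42 s: the bearing was pressed home on the shoulder at about 28 N, and the drift hangs by its collar in the fork, released. The gear, flanged hub part and spray can were not deliberately moved.

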